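# Clamp a glued container lid

## Robot

A 6-joint arm with a two-finger parallel gripper is mounted at the origin on the work surface. World frame = base frame: x ahead of the robot, y to its left, z up, the work surface at z = 0. Lengths are in mm, angles in rad, forces in N, time in s.
With the tool pointing down it reaches from about 300 to 775 mm from the base axis. Payload 14.6 kg.
Tool frame: the origin (TCP) lies midway between the tips of the shut fingers; the grasp point (between the pads) lies 19 mm behind it; z points along the fingers, y is the direction in which the jaws open and shut (so a half turn about z gives the same grasp; the last joint's range is limited). The gripper opens to 94 mm and grips with 3 to 60 N. Pads are 16 mm wide; open, the fingers measure 119 mm over their backs; the gripper's body (75 mm by 177 mm) begins 78 mm behind the grasp point.
Start: joints at [1.072, 0.3, 1.521, -0, 1.321, -0.067], TCP at [230.175, 499.509, 205.446] pointing down, gripper open.
Joint ranges: [-3.03, 3.03], [-0.79, 2.21], [0.23, 2.52], [-1.04, 4.18], [0, 3.07], [-2.55, 2.55]. Speed limits (rad/s): [2.22, 2.22, 2.57, 3.14, 3.14, 3.14].

## Interface

Orientations are given as a rotation vector (axis times angle).
In Python, from bench import read_state, snapshot, job gives the robot as it stands.
- The arm moves only by the shell command python3 -m handwheel 'ROWS' [FORCE]. ROWS is JSON, one flat list of numbers, 7 for each row, row after row: the opening, from 0 (shut) to 1 (fully open), then the shift along the tool's x, y, z scaled (see below), then the turn, a rotation vector about the tool's x, y, z scaled (see below). A call has 1 to 5 rows; each row is the pose to reach, as a shift and turn from the pose commanded when the call began, along the tool's axes at that moment, turning the shorter way round; what a row does not reach only later rows make up. The controller multiplies each number of a shift by 0.4 m and each number of a turn by 180 degrees. A row lasts 1/8 s, in which the tool goes at most 62.5 mm and 10.7 degrees, less where a joint would pass 70% of its speed; a pose out of reach is approached as far as the arm can. A call with a number of a shift or a turn outside -1 to 1 is refused whole. A call with a gripper value outside its range is refused whole. The fingers move at their own pace and stop on an object; FORCE is the grip in N (left out, the last holds). Time passes only in rows, so rows that repeat a pose let the fingers close. It gives the time, the measured TCP pose, the force and the opening at its end, in the units of the state.
- read_state(): the state, without advancing time (a new reading comes with each control period).
- snapshot(name): name is "side" or "top" or "wrist"; returns a dict with "color" (384x512x3 uint8, red, green, blue), "fov_y" (degrees; the focal length in pixels is half the picture's height over the tangent of half this angle, whatever the lens; pixels are square), "cx", "cy" (the principal point, pixels), "dist" ([k1, k2, p1, p2, k3] as OpenCV has them; the pictures are not rectified), "world_to_cam" (4x4, takes a point from world to camera coordinates). Camera axes: x right, y up, looking along -z (the intrinsics and any distortion apply to the point x, -y, -z); pixel columns grow to the right and rows downward; lengths in mm; the calibration is good to about 2 mm. A picture is of the moment at which its call begins. There is no depth.
- job.sign_off(): hands the job in, once; it reports no verdict.
The state is a dict: "time": time; "qpos": joint angles; "qvel": joint speeds; "effort": joint torques, N m; "ee_pos": TCP position; "tool_rot": TCP orientation; "force": force on the tool from outside, world axes, zero at the start; "wrist_torque": the same for the moment, N m; "grip_width": finger opening in mm.
Only numpy, scipy, OpenCV 4.12 (cv2) and the standard library are available. Lean on these libraries where they do the work, as an engineer would, in place of code of your own. Each camera call takes 0.05 s, during which the arm holds its last target. There are 200 camera calls.

## Task

The split wooden lid of the kitchen container has just been glued and lies on the bar clamp's bearers. Push the clamp's free jaw along the bar, from behind, until it has the lid firmly against the screw's shoe and the jaw tilts back and binds; then press the screw's handle down, all the way round to its stop, so that the lid is left squeezed flat in the clamp.

Things in the scene. Friction and masses are not known exactly. Their poses are not given: they have to be found in the camera images.
- lid: Square wooden lid, 120 x 120 x 16 mm, with a dark glue line and a turned knob (28 mm wide, 18 mm high) on top. It lies loose on two wooden bearers, its underside 62 mm above the table; about 0.2 kg. Origin: centre of its underside; z up. It starts up to 25 mm from the shoe; the free jaw pushes it there.
- shoe: Round steel shoe, 32 mm across, on the screw in the clamp's grey fixed head (90 mm high). Origin: centre of the face that presses on the lid, 70 mm above the table. y axis: level along the bar, from the shoe to the lid and free jaw; x: level across the bar, on the handle's side; z up. Turning the handle from 0 to its stop moves it 2.2 mm towards the lid.
- jaw_back (a point): The place to push: middle of the rounded lip (44 mm wide, 12 mm high) on the back of the grey free jaw's low collar (top at 42 mm), 32 mm above the table. The 20 mm wide steel bar (top 25 mm above the table) runs out 27 to 77 mm behind it: keep above the bar. The jaw's face for the lid (56 mm wide, up to 90 mm high) is 64 mm ahead. Axes as the shoe's.
- jaw_slide (a joint): Travel of the free jaw along the bar, m: 0 farthest from the screw, growing towards it (along the shoe's -y). It slides with about 2.5 N and stays where left. When lid and shoe are met, going on to push at its back with 10 to 15 N tilts it back by about 0.02 rad (up to 0.08 when screwed tight; z leans to the shoe's +y) so that it binds on the bar; it stays so.
- handle_axis (a point): Centre of the handle's hub (26 mm across, 22 mm long) on the screw's axis, 70 mm above the table, 95 mm from the shoe's face on the side away from the lid. The handle is one steel rod, 12 mm thick, 85 mm long from this axis to the centre of its 20 mm black ball. Below the rod there is only the table.
- handle (a joint): Angle of the handle, rad. At 0 the rod points 0.75 rad above level, to the shoe's +x side; pressing it down (clockwise seen from the handle's end) tightens and the value grows; level at 0.75; stop at 1.4, the rod 0.65 rad below level. Takes about 3 N, 40 mm out from the axis, and stays where left; a straight press down there, to 40 mm above the table, takes it to the stop.

How it is judged:
By the outcome, as a careful person would: the job done as asked, in the order asked, and still so for the second after the job is handed in, with the robot touching nothing.
It also fails if it takes over 45 s, if anything falls off the work surface, if the arm or the gripper's body presses on something with over 40 N, if the wrist force passes 120 N, or if a joint passes its speed limit or range.

## Working session

There is one attempt and no reset: what is moved stays moved. The work goes in short steps, Python scripts to look and compute and a shell command to move; the robot and the scene stay as the last step left them, time stands still between calls to the robot, and variables do not carry over. Pictures are saved under pics/ and viewed, about 8 in all and at most 12, crops included, and the job is handed in when it is done.

```bash
ls; mkdir -p pics
python3 - <<'E'
from bench import *
import cv2
for n in("side","top"):
    s=snapshot(n);cv2.imwrite(f"pics/{n}0.png",s["color"][:,:,::-1]);print(n,s["fov_y"],s["cx"],s["cy"],s["dist"],s["world_to_cam"])
print(read_state())
E
```

```text
pics
side 49.257297337916505 255.81773701219709 186.15302562133758 [0.00286174 0.         0.         0.         0.        ] [[ 8.21650493e-01 -5.69854866e-01  1.24859241e-02 -4.36220435e+02]
 [ 3.77268984e-01  5.60128183e-01  7.37512395e-01 -2.79776475e+02]
 [-4.27268745e-01 -6.01266871e-01  6.75218164e-01 -6.15975923e+02]
 [ 0.00000000e+00  0.00000000e+00  0.00000000e+00  1.00000000e+00]]
top 54.61924790433295 258.7128879430041 194.34005054581263 [-0.09295915  0.          0.          0.          0.        ] [[ 2.30747642e-02 -9.99533009e-01  2.00329520e-02 -2.58996381e+01]
 [ 9.82154555e-01  2.64057060e-02  1.86212696e-01 -5.45059626e+02]
 [-1.86654721e-01  1.53786410e-02  9.82305203e-01 -7.86256833e+02]
 [ 0.00000000e+00  0.00000000e+00  0.00000000e+00  1.00000000e+00]]
{'time': 0.1, 'qpos': array([ 1.07238885e+00,  3.00360657e-01,  1.52149940e+00,  6.48414822e-06,
        1.32070352e+00, -6.65879086e-02]), 'qvel': array([-2.80746346e-04, -3.02079351e-03, -4.79151313e-05, -2.67294647e-04,
       -1.27670965e-03, -1.78762885e-04]), 'effort': array([ 6.10006646e-04, -5.32640147e+01, -3.53281975e+01,  7.09775789e-02,
        2.34594400e-02, -7.25219735e-06]), 'ee_pos': array([230.07413002, 499.31482343, 204.9814665 ]), 'tool_rot': array([-6.72985926e-01, -3.06837968e+00,  1.46178896e-03]), 'force': array([-0.59465928, -0.70366818,  1.05615682]), 'wrist_torque': array([-0.02724771,  0.03016384, -0.01609879]), 'grip_width': 93.75395126445125}
```

View pics/side0.png

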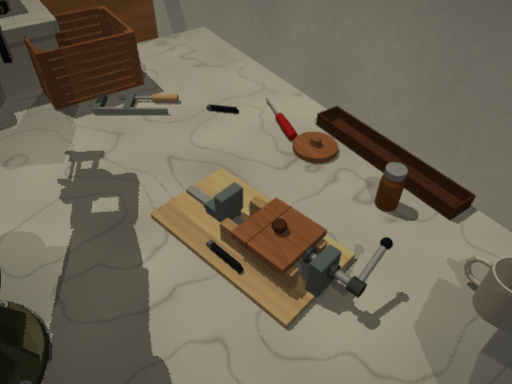

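View pics/top0.png

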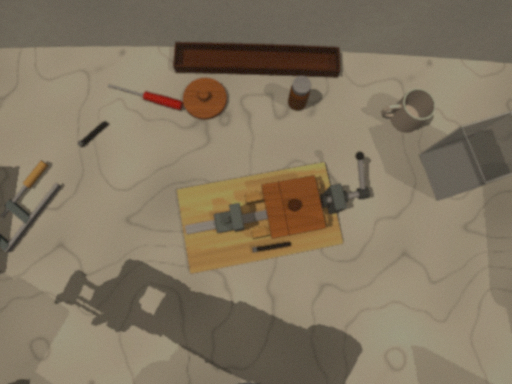

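The top view shows the clamp running from the free jaw (~(232,217)) to the fixed head (~(336,200)), with the handle hub at ~(363,193) and the ball at ~(360,156). I'll enlarge both crops for pixel picking.

Run:
```python
import cv2,numpy as np
a=cv2.imread("pics/top0.png")[145:275,175:385];b=cv2.imread("pics/side0.png")[165:325,145:405]
cv2.imwrite("pics/t1.png",cv2.convertScaleAbs(cv2.resize(a,(756,468),interpolation=3),alpha=1.5))
cv2.imwrite("pics/s1.png",cv2.convertScaleAbs(cv2.resize(b,(780,480),interpolation=3),alpha=1.5))
```

```text
(no output)
```

View pics/t1.png

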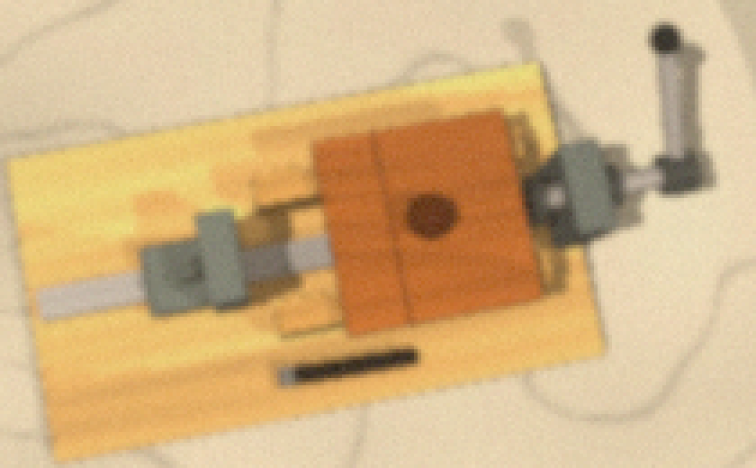

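View pics/s1.png

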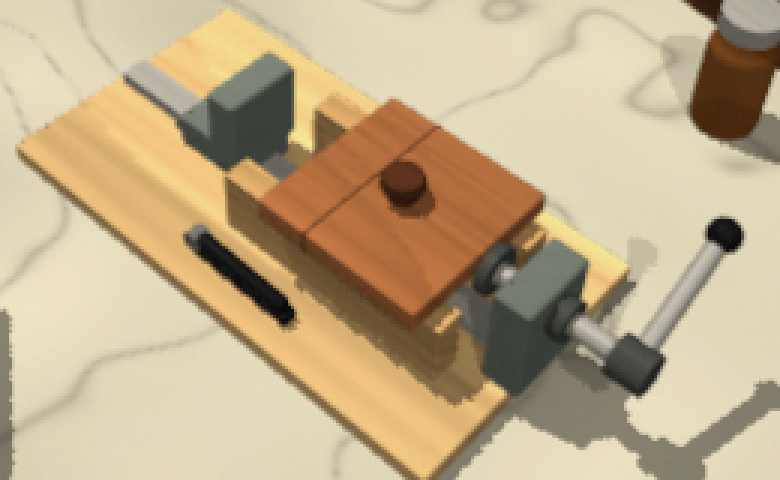

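```bash
cat > h.py <<'E'
import numpy as np,cv2
from bench import *
def proj(s,P):
    P=np.atleast_2d(P);c=P@s["world_to_cam"][:3,:3].T+s["world_to_cam"][:3,3]
    f=192/np.tan(np.radians(s["fov_y"]/2));K=np.array([[f,0,s["cx"]],[0,f,s["cy"]],[0,0,1.]])
    return cv2.projectPoints(c*[1,-1,-1],np.zeros(3),np.zeros(3),K,np.array(s["dist"]))[0][:,0]
def delta(target,yawx=None):
    "shift in tool axes (scaled 0.4 m) from the measured pose; yawx: desired azimuth of tool x, deg"
    from scipy.spatial.transform import Rotation as R
    st=read_state();r=R.from_rotvec(st["tool_rot"])
    print("shift",np.round(r.inv().apply(np.array(target)-st["ee_pos"])/400,4))
    x=r.apply([1,0,0]);az=np.degrees(np.arctan2(x[1],x[0]))
    if yawx is not None: print("az",az,"turn z",-((yawx-az+180)%360-180)/180)
E
python3 - <<'E'
from h import *
from scipy.optimize import least_squares as L
T,S=snapshot("top"),snapshot("side")
c,s_=np.cos(.75),np.sin(.75)
def pts(p):
    x,y,a,d,lx,ly,la,dx,dy,dz=p
    Y=np.array([np.cos(a),np.sin(a),0]);X=np.array([Y[1],-Y[0],0]);Z=np.array([0,0,1.])
    W=lambda u,v,z:np.array([x,y,0])+u*X+v*Y+z*Z
    def lid(u,v):
        r=np.array([[np.cos(la),-np.sin(la)],[np.sin(la),np.cos(la)]])@[u,v];return W(lx+r[0],ly+r[1],78)
    C=[lid(60,60),lid(60,-60),lid(-60,-60),lid(-60,60)]
    # hub ball, jaw face top ends, collar back top mid
    O=[W(0,-95,70),W(85*c,-95,70+85*s_),W(28,d,90),W(-28,d,90)]
    return np.array(C+O+[W(0,d+64,42)]),np.array(C+O)
tp=np.array([(314,143),(503,110),(541,297),(348,334),(683,172),(665,38),(234,209),(243,305),(149,283)])/3.6+[175,145]
sp=np.array([(393,98),(546,202),(415,320),(260,200),(635,363),(725,235),(294,72),(234,112)])/3+[145,165]
def res(p):
    A,B=pts(p);o=np.array(p[7:])
    return np.r_[(proj(T,A)-tp).ravel(),(proj(S,B+o)-sp).ravel(),o/2]
r=L(res,[500,-130,np.radians(100),150,0,70,0,0,0,0],loss="soft_l1")
print(np.round(r.x,3),np.round(r.fun,1))
x,y,a,d=r.x[:4];Y=np.array([np.cos(a),np.sin(a)]);X=np.array([Y[1],-Y[0]]);q=np.array([x,y])
print("az",np.degrees(a),"X",X,"Y",Y,"jawback",q+Y*(d+64),"hub",q-95*Y,"press",q-95*Y+40*X)
q=np.array([*(q+Y*(d+64+28)),110]);delta(q,np.degrees(a));delta(q,np.degrees(a)+180)
E
```

```text
[ 5.31833e+02 -1.52353e+02  1.79800e+00  1.78885e+02 -4.11000e-01
  6.54570e+01 -2.50000e-02  4.64000e-01 -1.65800e+00 -1.81800e+00] [-0.6 -0.6  0.2 -0.6  1.   0.7  0.1  0.4 -1.7 -0.6  3.9  3.  -0.2 -0.3
  2.5 -1.3 -1.5  0.4  0.5 -0.   0.7 -1.3 -0.5 -0.1 -1.   0.3  1.   1.2
 -0.9 -2.5  0.4 -0.8 -0.8  1.2  0.2 -0.8 -0.9]
az 103.03425113807695 X [0.97423542 0.22553349] Y [-0.22553349  0.97423542] jawback [477.05475255  84.27380444] hub [ 553.25904918 -244.90535809] press [ 592.22846582 -235.88401858]
shift [-0.9522 -0.6286  0.2382]
az 155.2584767143456 turn z 0.29013458653482577
shift [-0.9522 -0.6286  0.2382]
az 155.2584767143456 turn z -0.7098654134651743
```

```bash
cat > fit.py <<'E'
from h import *
from scipy.optimize import least_squares as L
T,S=snapshot("top"),snapshot("side")
def pts(p):
    x,y,a,d,lx,ly,la=p[:7];b,h=p[10:]
    Y=np.array([np.cos(a),np.sin(a),0]);X=np.array([Y[1],-Y[0],0]);Z=np.array([0,0,1.])
    W=lambda u,v,z:np.array([x,y,0])+u*X+v*Y+z*Z
    def lid(u,v):
        r=np.array([[np.cos(la),-np.sin(la)],[np.sin(la),np.cos(la)]])@[u,v];return W(lx+r[0],ly+r[1],78)
    C=[lid(60,60),lid(60,-60),lid(-60,-60),lid(-60,60)]
    O=[W(0,-95,70),W(85*np.cos(h),-95,70+85*np.sin(h)),W(28,d,90),W(-28,d,90),W(10,b,25),W(-10,b,25)]
    return np.array(C+O+[W(0,d+64,42)]),np.array(C+O)
tp=np.array([(314,143),(503,110),(541,297),(348,334),(683,172),(665,38),(234,209),(243,305),(38,289),(45,319),(149,283)])/3.6+[175,145]
sp=np.array([(393,98),(546,202),(415,320),(260,200),(635,363),(725,235),(294,72),(234,112),(147,61),(125,77)])/3+[145,165]
def res(p):
    A,B=pts(p);o=np.array(p[7:10])
    return np.r_[(proj(T,A)-tp).ravel(),(proj(S,B+o)-sp).ravel(),o/2]
r=L(res,[500,-130,np.radians(100),150,0,70,0,0,0,0,280,.75])
print(np.round(r.x,3));print(np.round(r.fun[:22].reshape(-1,2),1).tolist(),np.round(r.fun[22:42].reshape(-1,2),1).tolist())
x,y,a,d=r.x[:4];Y=np.array([np.cos(a),np.sin(a)]);X=np.array([Y[1],-Y[0]]);q=np.array([x,y])
print("az",np.degrees(a),"X",X,"Y",Y,"jawback",q+Y*(d+64),"hub",q-95*Y,"press",q-95*Y+40*X)
q=np.array([*(q+Y*(d+64+28)),110]);delta(q,np.degrees(a))
E
python3 fit.py
```

```text
[ 5.31146e+02 -1.52068e+02  1.79200e+00  1.78881e+02 -5.44000e-01
  6.47030e+01 -2.00000e-02  9.58000e-01 -9.49000e-01 -1.92400e+00
  3.09463e+02  4.92000e-01]
[[-0.4, -0.5], [0.4, -0.5], [1.2, 0.9], [0.2, 0.5], [-1.7, -0.1], [0.2, 0.3], [-0.3, -0.5], [2.1, -1.5], [0.4, 0.4], [-0.1, 0.6], [-1.7, -0.1]] [[0.5, -0.1], [0.7, -1.4], [-0.6, -0.2], [-0.9, 0.1], [0.3, 1.1], [0.1, 0.3], [0.5, -1.2], [-0.8, 0.5], [-0.3, 0.5], [-0.1, -0.2]]
az 102.64705713915546 X [0.97573727 0.21894469] Y [-0.21894469  0.97573727] jawback [477.96840877  84.91951429] hub [ 551.94555858 -244.76312038] press [ 590.97504943 -236.00533277]
shift [-0.954  -0.6262  0.2384]
az 155.25885547345405 turn z 0.292287768523881
```

```bash
python3 -m handwheel '[0,-0.477,-0.313,0.1,0,0,0.146, 0,-0.477,-0.313,0.1,0,0,0.146, 0,-0.477,-0.313,0.1,0,0,0.146, 0,-0.954,-0.626,0.2,0,0,0.292, 0,-0.954,-0.626,0.2,0,0,0.292]' 20; python3 -m handwheel '[0,0,0,0,0,0,0]'; python3 -c "
from h import *
delta([471.8,112.2,110],102.65)"
```

```text
time: 0.92
ee_pos: [394.0, 236.7, 151.4]
tool_rot: [1.865, 2.528, 0.001]
force: [1.2, 0.6, -0.6]
grip_width: 47.6
time: 1.05
ee_pos: [394.5, 235.4, 150.9]
tool_rot: [-1.867, -2.526, 0.002]
force: [0.4, 0.4, 0.7]
grip_width: 37.4
shift [-0.3512  0.0944  0.1023]
az 107.06670726225553 turn z 0.024537262568086266
```

```bash
python3 -m handwheel '[0,-0.351,0.094,0.1,0,0,0.0245, 0,-0.351,0.094,0.1,0,0,0.0245, 0,-0.351,0.094,0.1,0,0,0.0245, 0,-0.351,0.094,0.1,0,0,0.0245, 0,-0.351,0.094,0.1,0,0,0.0245]'
python3 - <<'E'
from h import *
delta([471.8,112.2,110],102.65)
im=[]
for n in("wrist","top"):
    s=snapshot(n);im.append(s["color"][:,:,::-1])
    print(n,proj(s,[[477.97,84.92,32],[531.1,-152,70]]).round(1).tolist())
cv2.imwrite("pics/w2.png",np.hstack([cv2.resize(im[0],(400,300)),cv2.resize(im[1][145:275,175:348],(400,300))]))
E
```

```text
time: 1.68
ee_pos: [470.9, 117.0, 111.8]
tool_rot: [1.952, 2.462, 0.0]
force: [0.2, 0.1, 0.0]
grip_width: 0.7
shift [-0.0122 -0.0006  0.0045]
az 103.17380135779356 turn z 0.00291000754329755
wrist [[256.0, 230.4], [253.7, 476.9]]
top [[215.1, 224.0], [322.0, 200.9]]
```

View pics/w2.png

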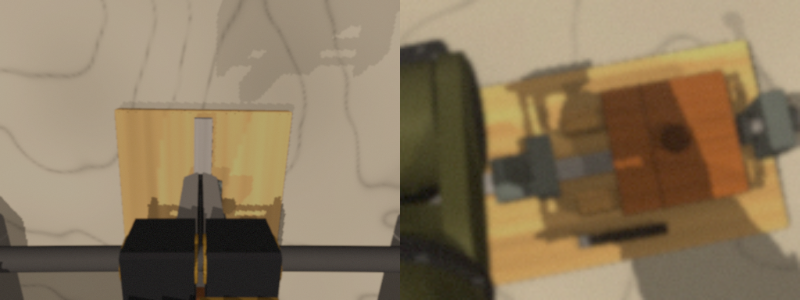

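```bash
python3 -m handwheel '[0,-0.01,0,0.13,0,0,0, 0,-0.01,0,0.202,0,0,0, 0,-0.01,0,0.202,0,0,0, 0,-0.01,0,0.202,0,0,0]'; python3 -c "
from h import *
delta([477.97,84.92,31],102.65)"
```

```text
time: 2.28
ee_pos: [472.8, 112.6, 32.1]
tool_rot: [1.952, 2.46, 0.002]
force: [-0.4, -0.3, 0.3]
grip_width: 0.5
shift [-0.0702 -0.0031  0.0027]
az 103.1321402886532 turn z 0.002678557159184436
```

```bash
python3 -m handwheel '[0,-0.03,-0.003,0.002,0,0,0.0027, 0,-0.06,-0.003,0.002,0,0,0.0027, 0,-0.09,-0.003,0.002,0,0,0.0027, 0,-0.11,-0.003,0.002,0,0,0.0027, 0,-0.13,-0.003,0.002,0,0,0.0027]'; python3 -m handwheel '[0,-0.005,0,0,0,0,0, 0,-0.01,0,0,0,0,0,0,-0.015,0,0,0,0,0]';python3 -c "
from h import *
delta([477.97,84.92,31],102.65)"
```

```text
time: 2.9
ee_pos: [482.9, 60.4, 29.9]
tool_rot: [-1.965, -2.451, -0.0]
force: [-0.3, 3.8, 1.0]
grip_width: 0.5
time: 3.28
ee_pos: [484.1, 55.2, 29.9]
tool_rot: [-1.964, -2.452, 0.0]
force: [-0.1, 3.3, 1.8]
grip_width: 0.5
shift [ 0.0757  0.0013 -0.0028]
az 102.61539092330597 turn z -0.00019227264830021796
```

```bash
for i in 1; do python3 -m handwheel '[0,-0.006,0,0,0,0,0, 0,-0.012,0,0,0,0,0,0,-0.018,0,0,0,0,0,0,-0.024,0,0,0,0,0,0,-0.03,0,0,0,0,0]'; done; python3 -m handwheel '[0,-0.004,0,0,0,0,0, 0,-0.008,0,0,0,0,0,0,-0.012,0,0,0,0,0]'
```

```text
time: 3.9
ee_pos: [486.7, 43.3, 29.9]
tool_rot: [-1.964, -2.452, 0.0]
force: [-0.8, 2.3, 2.2]
grip_width: 0.5
time: 4.28
ee_pos: [487.8, 38.7, 29.9]
tool_rot: [-1.964, -2.452, 0.0]
force: [-1.1, 2.8, 1.0]
grip_width: 0.4
```

```bash
python3 -m handwheel '[0,-0.003,0,0,0,0,0, 0,-0.006,0,0,0,0,0,0,-0.009,0,0,0,0,0]'; python3 -m handwheel '[0,-0.0015,0,0,0,0,0, 0,-0.003,0,0,0,0,0,0,-0.0045,0,0,0,0,0,0,-0.006,0,0,0,0,0]'
```

```text
time: 4.65
ee_pos: [488.3, 35.6, 29.7]
tool_rot: [-1.964, -2.451, -0.0]
force: [-1.2, 10.4, -2.2]
grip_width: 0.5
time: 5.15
ee_pos: [488.4, 34.7, 29.4]
tool_rot: [-1.963, -2.449, -0.002]
force: [-1.9, 21.5, -3.3]
grip_width: 0.3
```

```bash
python3 -m handwheel '[0,0.01,0,0,0,0,0, 0,0.08,0,0,0,0,0, 0,0.08,0,-0.15,0,0,0,0,0.08,0,-0.3,0,0,0,0,0.08,0,-0.3,0,0,0]'
python3 - <<'E'
from h import *
im=[]
for n,c in(("side",(165,325,145,405)),("top",(145,275,175,385))):
    s=snapshot(n)["color"][c[0]:c[1],c[2]:c[3],::-1]
    im.append(cv2.convertScaleAbs(cv2.resize(s,(480,295)),alpha=1.5))
cv2.imwrite("pics/c3.png",np.vstack(im))
E
```

```text
time: 5.78
ee_pos: [484.2, 64.0, 154.1]
tool_rot: [1.96, 2.447, 0.008]
force: [0.7, 0.1, 0.0]
grip_width: 0.7
```

View pics/c3.png

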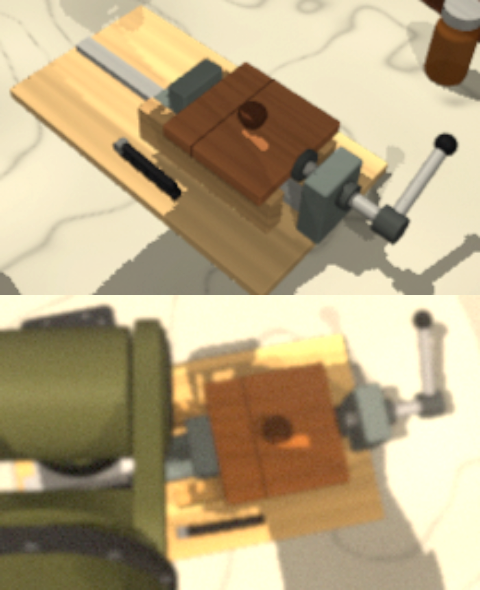

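The lid is against the shoe with the jaw face against the lid, and the push force rose to about 21 N as it bound. Next I locate the handle.

Run:
```python
from h import *
from scipy.optimize import least_squares as L
T,S=snapshot("top"),snapshot("side")
o=np.array([.96,-.95,-1.92])
X=np.array([.9757,.2189,0])
for n,t,s in(("hub",(683,172),(635,363)),("ball",(665,38),(725,235)),("rodmid",(676,110),(680,300))):
    t=np.array(t)/3.6+[175,145];s=np.array(s)/3+[145,165]
    r=L(lambda p:np.r_[(proj(T,p)-t).ravel(),(proj(S,p+o)-s).ravel()],[560,-240,80])
    print(n,r.x.round(1),r.fun.round(1))
delta([590.4,-238,150],102.65)
```

```text
hub [ 549.4 -245.9   76.6] [-0.3  0.5  0.4 -0.1]
ball [ 625.5 -227.9  110.1] [-0.   0.1  0.1 -0. ]
rodmid [ 585.1 -238.    94.4] [-0.  0.  0. -0.]
shift [-0.7959  0.1012 -0.004 ]
az 102.5848879398022 turn z -0.00036173366776558343
```

```bash
python3 -m handwheel '[0,-0.795,0.101,-0.004,0,0,0, 0,-0.795,0.101,-0.004,0,0,0, 0,-0.795,0.101,-0.004,0,0,0,0,-0.795,0.101,-0.004,0,0,0,0,-0.795,0.101,-0.004,0,0,0]';python3 -m handwheel '[0,0,0,0,0,0,0]'
python3 - <<'E'
from h import *
delta([590,-237,150],102.65)
E
```

```text
time: 6.6
ee_pos: [588.1, -231.8, 149.6]
tool_rot: [-1.963, -2.45, 0.001]
force: [0.1, -0.4, 0.2]
grip_width: 0.7
time: 6.72
ee_pos: [587.7, -233.2, 148.5]
tool_rot: [-1.967, -2.445, 0.002]
force: [-0.1, 0.4, -1.0]
grip_width: 0.8
shift [-0.0105  0.0037 -0.0038]
az 102.3694092977789 turn z -0.0015588372345616917
```

```bash
python3 -m handwheel '[0,-0.0105,0.0037,0.03,0,0,0, 0,-0.0105,0.0037,0.04,0,0,0]'
python3 - <<'E'
from h import *
im=[]
s=snapshot("wrist");im.append(cv2.resize(s["color"][:,:,::-1],(400,300)))
e=read_state()["ee_pos"];h=np.array([552,-244.8,70]);b=np.array([625.5,-228,110])
print(proj(s,[e,h,b]).round(0).tolist())
s=snapshot("side")["color"][200:320,290:450,::-1]
im.append(cv2.convertScaleAbs(cv2.resize(s,(400,300)),alpha=1.5))
cv2.imwrite("pics/c4.png",np.hstack(im))
E
```

```text
time: 6.98
ee_pos: [590.0, -232.4, 133.7]
tool_rot: [-1.962, -2.451, 0.001]
force: [0.9, -0.0, -0.2]
grip_width: 0.4
[[257.0, 234.0], [208.0, 205.0], [308.0, 224.0]]
```

View pics/c4.png

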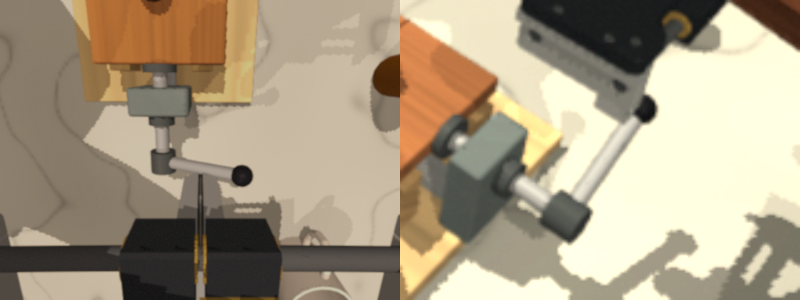

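```bash
python3 -m handwheel '[0,-0.004,0,0.02,0,0,0, 0,-0.004,0,0.04,0,0,0,0,-0.004,0,0.06,0,0,0]'
python3 - <<'E'
from h import *
delta([590.5,-237,100],102.65)
E
```

```text
time: 7.45
ee_pos: [590.8, -235.0, 110.8]
tool_rot: [-1.964, -2.452, 0.0]
force: [-0.0, -0.6, -0.8]
grip_width: 0.7
shift [-0.0047 -0.0017  0.027 ]
az 102.60284864421473 turn z -0.00026195197658485846
```

```bash
python3 -m handwheel '[0,-0.005,-0.001,0.02,0,0,0, 0,-0.005,-0.001,0.04,0,0,0,0,-0.005,-0.001,0.06,0,0,0,0,-0.005,-0.001,0.08,0,0,0,0,-0.005,-0.001,0.1,0,0,0]';python3 -m handwheel '[0,0,0,0.015,0,0,0, 0,0,0,0.03,0,0,0,0,0,0,0.04,0,0,0]'
```

```text
time: 8.07
ee_pos: [591.3, -237.1, 71.3]
tool_rot: [1.964, 2.451, 0.001]
force: [4.2, 1.5, 4.3]
grip_width: 0.7
time: 8.45
ee_pos: [590.4, -237.2, 54.9]
tool_rot: [-1.963, -2.451, 0.001]
force: [-0.6, 1.1, 4.5]
grip_width: 0.3
```

```bash
python3 -m handwheel '[0,0,0,0.008,0,0,0, 0,0,0,0.014,0,0,0,0,0,0,0.02,0,0,0]';python3 -m handwheel '[0,0,0,0.004,0,0,0, 0,0,0,0.008,0,0,0,0,0,0,0.012,0,0,0]'
```

```text
time: 8.82
ee_pos: [591.1, -237.4, 47.7]
tool_rot: [1.964, 2.451, 0.0]
force: [-0.6, 1.3, 9.3]
grip_width: 0.5
time: 9.2
ee_pos: [592.1, -237.5, 44.6]
tool_rot: [1.962, 2.449, 0.002]
force: [-1.4, 2.8, 19.4]
grip_width: 0.2
```

```bash
python3 -m handwheel '[0,0,0,0.003,0,0,0, 0,0,0,0.006,0,0,0,0,0,0,0.006,0,0,0]'
python3 - <<'E'
from h import *
im=[]
s=snapshot("wrist");im.append(s["color"][100:300,120:390,::-1])
b=[];h=np.array([552,-244.8,70])
for j in (1.2,1.3,1.4):
    a=.75-j;b.append(h+85*np.cos(a)*np.array([.9757,.2189,0])+[0,0,85*np.sin(a)])
print("ball wrist (1.2,1.3,1.4)",((proj(s,b)-[120,100])*400/270).round(1).tolist())
S=snapshot("side");im.append(cv2.convertScaleAbs(S["color"][200:320,288:450,::-1],alpha=1.5))
print("ball side",((proj(S,np.array(b)+[.96,-.95,-1.92])-[288,200])*400/162).round(1).tolist())
cv2.imwrite("pics/c5.png",np.hstack([cv2.resize(i,(400,296)) for i in im]))
E
```

```text
time: 9.57
ee_pos: [592.6, -237.6, 43.2]
tool_rot: [1.961, 2.448, 0.003]
force: [-1.2, 3.4, 22.8]
grip_width: 0.4
ball wrist (1.2,1.3,1.4) [[283.6, 184.5], [271.7, 178.0], [259.2, 172.3]]
ball side [[220.5, 177.3], [215.3, 187.1], [209.7, 197.2]]
```

View pics/c5.png

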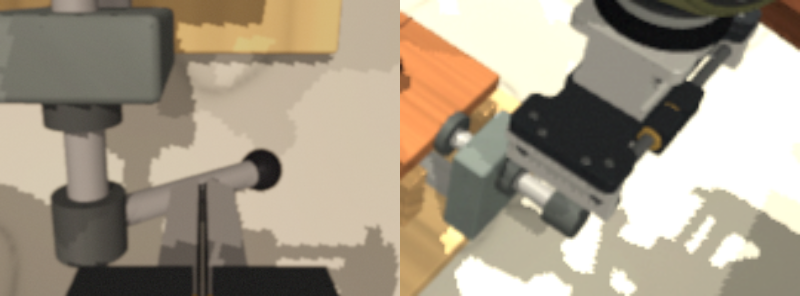

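```bash
python3 -m handwheel '[0,0,0,0.004,0,0,0, 0,0,0,0.007,0,0,0,0,0,0,0.007,0,0,0]'; python3 -m handwheel '[0,0,0,-0.1,0,0,0, 0,0,0,-0.25,0,0,0,0,0,0,-0.35,0,0,0,0,0,0,-0.35,0,0,0,0,0,0,-0.35,0,0,0]'
python3 - <<'E'
from h import *
s=snapshot("wrist");im=[s["color"][130:290,150:366,::-1]]
b=[];h=np.array([552,-244.8,70])
for j in (1.2,1.3,1.4):
    a=.75-j;b.append(h+85*np.cos(a)*np.array([.9757,.2189,0])+[0,0,85*np.sin(a)])
print("wrist",((proj(s,b+[h])-[150,130])*400/216).round(1).tolist())
S=snapshot("side");im.append(cv2.convertScaleAbs(S["color"][200:320,288:450,::-1],alpha=1.5))
print("ball side",((proj(S,np.array(b)+[.96,-.95,-1.92])-[288,200])*400/162).round(1).tolist())
cv2.imwrite("pics/c6.png",np.hstack([cv2.resize(i,(400,296)) for i in im]))
E
```

```text
time: 10.05
ee_pos: [593.0, -237.7, 41.3]
tool_rot: [1.96, 2.447, 0.003]
force: [-2.2, 5.4, 30.4]
grip_width: 0.2
time: 10.68
ee_pos: [590.4, -237.0, 176.0]
tool_rot: [-1.963, -2.45, 0.001]
force: [-0.1, 0.5, -0.3]
grip_width: 0.5
wrist [[263.7, 85.8], [255.3, 82.7], [246.0, 79.9], [120.2, 103.6]]
ball side [[220.5, 177.3], [215.3, 187.1], [209.7, 197.2]]
```

View pics/c6.png

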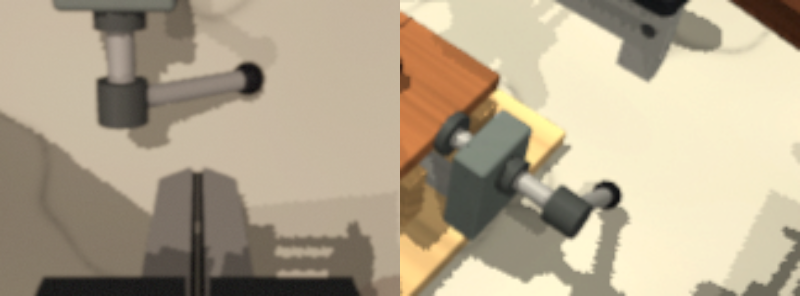

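Handle ball at (248,78) wrist and (208,194) side, which matches the stop prediction (1.4 rad). A last look at the jaw and lid follows.

Run:
```python
from h import *
im=[]
for n,c in(("side",(165,325,145,405)),("top",(145,275,175,385))):
    s=snapshot(n)["color"][c[0]:c[1],c[2]:c[3],::-1]
    im.append(cv2.convertScaleAbs(cv2.resize(s,(480,295)),alpha=1.5))
cv2.imwrite("pics/c7.png",np.vstack(im))
```

```text
(no output)
```

View pics/c7.png

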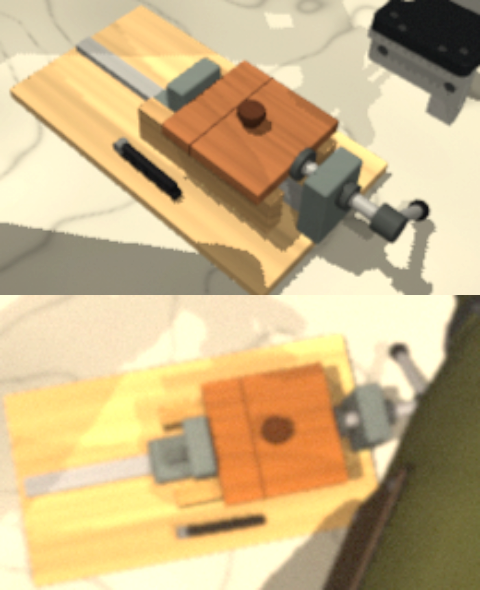

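The lid is flat and held between the shoe and the free jaw, the handle is down, and the robot is clear of everything.

```bash
python3 -c "
from bench import *
print(job.sign_off(), read_state()['time'])"
```

```text
the job is handed in; nothing more can be done
the job is handed in; nothing more can be done
```

The lid is squeezed flat in the clamp, and I handed the job in at about 11 s of the 45 s allowed. Sign-off gives no verdict.

- **Jaw:** I pushed the free jaw from behind with the shut fingers until the lid met the shoe. The push force rose from about 3 N to about 21 N, somewhat above the 10–15 N you gave for binding. The jaw stayed where I left it. I took the binding from that force rise, because the pictures are too coarse to measure the tilt.
- **Handle:** I pressed it straight down, about 40 mm out from the axis, until it stopped, with 30 N at the end. It had started at about 0.26 rad rather than 0. Afterwards the ball was within a few pixels of where it should be at the 1.4 rad stop, in both the wrist and side views.
- **Last check:** the final side and top pictures show the lid flat between the jaw and the shoe. The handle was down and the gripper clear at a height of 176 mm. No check failed.

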